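# Squeeze a glued pen box in a one-hand ratchet clamp and hold it

## Robot

A 6-joint arm with a two-finger parallel gripper is mounted at the origin on the work surface. World frame = base frame: x ahead of the robot, y to its left, z up, the work surface at z = 0. Lengths are in m, angles in rad, forces in N, time in s.
With the tool pointing down it reaches from about 0.25 to 0.775 m from the base axis. Payload 4 kg.
Tool frame: the origin (TCP) lies at the very end of the fingers, on their centre line; the grasp point (between the pads) lies 19 mm behind it (robot.pinch_z is the distance from the TCP to the grasp point, in m); z points along the fingers, y is the line along which they close (so a half turn about z gives the same grasp; the last joint's range is limited). The gripper opens to 94 mm and grips with 3 to 60 N. Pads are 16 mm wide; open, the fingers measure 119 mm over their backs; the gripper's body (75 mm by 177 mm) begins 78 mm behind the grasp point.
Start: joints at [1.064, 0.087, 1.371, -0, 1.684, -0.103], TCP at [0.216, 0.506, 0.177] pointing down, gripper open.
Joint ranges: [-3.1, 3.1], [-0.76, 2.03], [0.27, 2.55], [-1.08, 4.22], [0.17, 2.65], [-2.57, 2.57]. Speed limits (rad/s): [2.79, 2.79, 3.14, 3.14, 3.14, 3.14].

## Interface

Orientations are given as [roll, pitch, yaw] about the fixed x, y, z axes, in that order (R = Rz(yaw) Ry(pitch) Rx(roll)).
In Python, from bench import robot gives the robot as it stands.
- The arm moves only by the tool arm_command, never from a script. Its argument "targets" is one flat list of numbers, 7 for each row, row after row: the turn, a rotation vector about the tool's x, y, z in degrees, then the shift along the tool's x, y, z in mm, then the closure, from -1 (fully open) to 1 (shut). In form: [ax, ay, az, x, y, z, hand, ax, ay, az, x, y, z, hand, ...]. A call has 1 to 20 rows; each row is the pose to reach, as a shift and turn from the pose commanded when the call began, along the tool's axes at that moment; what a row does not reach only later rows make up. A row lasts 1/10 s, in which the tool goes at most 50 mm and 8.59 degrees, less where a joint would pass 70% of its speed; a pose out of reach is approached as far as the arm can. A call with a gripper value outside its range is refused whole. The fingers move at their own pace and stop on an object; the grip force is fixed at half the most. Time passes only in rows, so rows that repeat a pose let the fingers close. It gives the time, the measured TCP pose, the force, the opening and the grip force at its end, in the units of the state.
- robot.get_obs(): the state, without advancing time (a new reading comes with each control period).
- robot.snapshot(name): name is "scene" or "top" or "wrist"; returns a dict with "color" (384x512x3 uint8, red, green, blue), "range_z" (384x512 float32, m along the optical axis (not along the pixel's ray), 0 where there is no reading), "fx", "fy", "cx", "cy" (pixels), "dist_coeffs" ([k1, k2, p1, p2, k3] as OpenCV has them; the pictures are not rectified), "T" (4x4, takes a point from camera to world coordinates); the wrist camera has in their place "T_tool_cam" (4x4, takes a point from camera to tool coordinates, whose origin is the TCP and whose axes are the flange's). Camera axes: x right, y down, z forward; pixel columns grow to the right and rows downward; lengths in m; the calibration is good to about 2 mm. A picture is of the moment at which its call begins: read the wrist's pose just before it.
- robot.close_job(): hands the job in; it is judged then, once.
The state is a dict: "time": time; "joint_positions": joint angles; "qvel": joint speeds; "joint_torque": joint torques, N m; "tool_pos": TCP position; "ee_rot": TCP orientation; "wrist_force": force on the tool from outside, world axes, zero at the start; "wrist_torque": the same for the moment, N m; "width": finger opening in m; "finger_force": force on a finger pad.
Only numpy, scipy, OpenCV 4.12 (cv2) and the standard library are available. Lean on these libraries where they do the work, as an engineer would, in place of code of your own. Each camera call takes 0.05 s, during which the arm holds its last target. There are 200 camera calls.

## Task

The freshly glued wooden pen box stands in the ratchet clamp on the study desk: slide the blue transport lock all the way to its free end, then pump the red trigger towards the grey handle until the far jaw comes in and its sprung rubber pad presses the box against the fixed jaw, with the pad pushed in about half of its travel. Never push the pad in so far that it bottoms, which would crush the box, and move the jaw and box only with the trigger: do not touch them. Finish while still holding the trigger squeezed, and leave everything else on the desk where it is.

Things in the scene. Friction and masses are not known exactly. Their poses are not given: they have to be found in the camera images.
- clamp: The fixed one-hand ratchet clamp, 340 mm long, 100 wide, grey rails and orange cover (top at z 62), screwed to the desk. Origin on the desk surface on its centre line; z up; x runs along the clamp from handle to far jaw. All x, y, z in these texts are in this frame, mm. From handle end: grey handle, red trigger, blue lock, orange fixed jaw, box on rails (top z 55), far jaw.
- handle_back (a point): Middle of the back (-x) face of the fixed grey upright handle, x -45, y 0, z 110. The handle spans x -45 to -20, y -12 to 12, z 62 to 125 and does not give. Handle and trigger together are 61 across at rest, 47 fully squeezed; a parallel gripper astride both has its centre at x -21.5 and opens to 75 or more to let the trigger right out.
- fixed_jaw_face (a point): Middle of the orange fixed jaw's face that the box is pressed against: x 117, y 0, z 81. The jaw spans x 105 to 117, y -26 to 26, up to z 105.
- lock_top (a point): Centre of the top of the blue transport lock's knob, at z 100, x 78 in the clamp's frame. The knob measures 16 along x, 20 along y, and stands from the cover (z 62) up to z 100. It slides along the clamp's +y.
- lock (a joint): Position of the transport lock, m: 0 = locked end (knob's centre at y -14 mm), 0.028 = free end stop (y +14 mm), about 1.5 N of friction; stays where it is left. It blocks the trigger until within 4 mm of the free end.
- trigger_front (a point): Point on the middle of the front (+x) face of the red trigger blade, at z 110 mm, moving with it (x 16 mm at rest, 2 mm fully squeezed). The blade is 10 thick, y -11 to 11, up to z 125; squeezing pulls it in -x to the handle.
- trigger (a joint): Trigger travel, m: 0 = released (a spring brings it back, 2.5 to 4.6 N), 0.014 = fully squeezed.
- trigger_blade: The red trigger blade, 10 x 22 x 75 mm, moving with the trigger; origin meets the clamp's origin when released; axes as the clamp's.
- jaw (a joint): How far the toothed bar with the far jaw has come in, m: 0 = wide open, 0.075 = farthest in. A full squeeze brings it in about 10 mm (teeth every 5 mm; the trigger drives it 1 to 1 after up to 5 mm of free play); a holding pawl lets it go back by at most one tooth when the trigger is let out. It cannot be opened again.
- jaw_head: The orange far jaw on the bar, 24 x 46 x 50 mm, top at z 107 mm; origin meets the clamp's origin at jaw value 0; axes as the clamp's.
- pad_face (a point): Centre of the face of the far jaw's black rubber pad (46 x 44 mm) that presses the box; at z 81 mm, x 229 mm minus the jaw value plus the jaw_pad value.
- jaw_pad (a joint): How far the sprung pad is pushed back into the far jaw, m: 0 = free, with 14 mm of yellow pins showing between pad and jaw; 0.014 = bottomed. 0.9 N per mm.
- pen_box: The glued wooden pen box, open above with one divider, 60 (along the clamp) x 50 x 60 mm high, loose on the clamp's rails, up to 8 mm away from the fixed jaw at the start. Origin under its centre: clamp x 147 mm when it bears on the fixed jaw.
- mug: blue mug, 80 mm across, 95 mm high, standing; origin under its centre
- glue: white glue bottle with orange cap, 40 mm across, 110 mm high, standing; origin under its centre
- phone: black phone 150 x 74 x 9 mm leaning in a pink round stand; origin under the stand's centre
- charger: white charger brick 65 x 65 x 28 mm; origin under its centre
- offcut: loose wooden offcut 90 x 45 x 18 mm; origin under its centre
Things that resemble listed ones, but are neither listed nor needed, are in the scene too. Of the things like the pen_box, leave any that is yellow; of the rest the larger one is meant.

How it is judged:
On the way, in this order (a step that is already met when the one before it is completed fails the run):
1. the transport lock is slid to its free end stop (value of joint lock above 0.025 m), for 0.2 s.
2. the trigger, squeezed by the gripper, has brought the jaw's pad against the box (value of joint jaw_pad above 0.001 m and contact force between the fingers and trigger_blade above 1 N), for 0.1 s.
At the end, for the whole second after the job is handed in: Lock within 3.5 mm of its free end; gripper still holding the trigger squeezed over 2 mm, with over 1 N; pad pushed in 4 to 11.5 mm of 14, pressing the box with over 2.5 N; box at rest, upright on the rails, square (0.06 rad) and within 2 mm of the fixed jaw (value of joint lock above 0.0245 m and value of joint jaw_pad between 0.004 and 0.0115 m and value of joint trigger above 0.002 m and contact force between the fingers and trigger_blade above 1 N and contact force between pen_box and jaw_head above 2.5 N and x of pen_box in the frame of clamp below 0.1492 m and z of pen_box in the frame of clamp above 0.053 m and angle between pen_box's own z axis and vertical below 0.06 rad and linear speed of pen_box below 0.01 m/s and angle between the x axis of pen_box and the x axis of clamp, either way round below 0.06 rad); the arm keeps its last pose, push and grip.
It fails at once if the box is crushed: the pad is bottomed (in by more than 13 mm) or presses with more than 25 N (value of joint jaw_pad above 0.013 m or contact force between pen_box and jaw_head above 25 N).
It fails at once if the robot touches the far jaw or the box (contact force between any of the fingers, the arm and jaw_head above 1.5 N or contact force between any of the fingers, the arm and pen_box above 1.5 N).
It fails at once if another thing on the desk (mug, glue, phone, charger, offcut) is shifted by more than 20 mm (distance of any of mug, glue, phone, charger, offcut from where it was at the start of the episode above 0.02 m).
It also fails if it takes over 67 s, if anything falls off the work surface, if the arm or the gripper's body presses on something with over 40 N, if the wrist force passes 120 N, or if a joint passes its speed limit or range.

## Working session

There is one attempt and no reset: what is moved stays moved. The work goes in short steps, Python scripts to look and compute and a tool call to move; the robot and the scene stay as the last step left them, time stands still between calls to the robot, and variables do not carry over. Pictures are saved under pics/ and viewed, at most 10 in all, crops included, and the job is handed in when it is done.

Besides the shell and the picture viewer there is one more tool, called after "Emit:" in YAML: its name, and indented under it one key for each argument. arm_command: Moves the arm, as the interface text tells. Its arguments: {"type":"object","properties":{"targets":{"type":"array"}},"required":["targets"]}

```bash
mkdir -p pics; ls
python3 - <<'E'
from bench import robot
import cv2,numpy as np
o=robot.get_obs();print(o['time'],o['tool_pos'],o['ee_rot'],o['width'],robot.pinch_z)
for n in('scene','top'):
    s=robot.snapshot(n);np.savez(f'{n}.npz',**{k:np.array(v) for k,v in s.items()})
    cv2.imwrite(f'pics/{n}0.png',s['color'][:,:,::-1]);print(n,s['fx'],s['dist_coeffs'],np.round(s['T'],3).tolist())
a=cv2.imread('pics/top0.png');cv2.imwrite('pics/top1.png',cv2.resize(a,(800,600)))
a=cv2.imread('pics/scene0.png');cv2.imwrite('pics/scene1.png',cv2.resize(a,(800,600)))
E
```

```text
pics
0.0 [0.21581722 0.50522711 0.17619978] [-3.13939821e+00 -1.87617944e-04  2.73778979e+00] 0.09370745196231059 0.0188
scene 388.9817036082103 [0.03325905 0.         0.         0.         0.        ] [[0.622, 0.497, -0.606, 1.195], [0.783, -0.397, 0.478, -0.481], [-0.003, -0.772, -0.636, 0.731], [0.0, 0.0, 0.0, 1.0]]
top 460.9888574342052 [-0.09537051  0.          0.          0.          0.        ] [[0.001, -0.992, 0.127, 0.462], [-1.0, -0.002, -0.013, 0.011], [0.013, -0.127, -0.992, 1.294], [0.0, 0.0, 0.0, 1.0]]
```

View pics/top1.png

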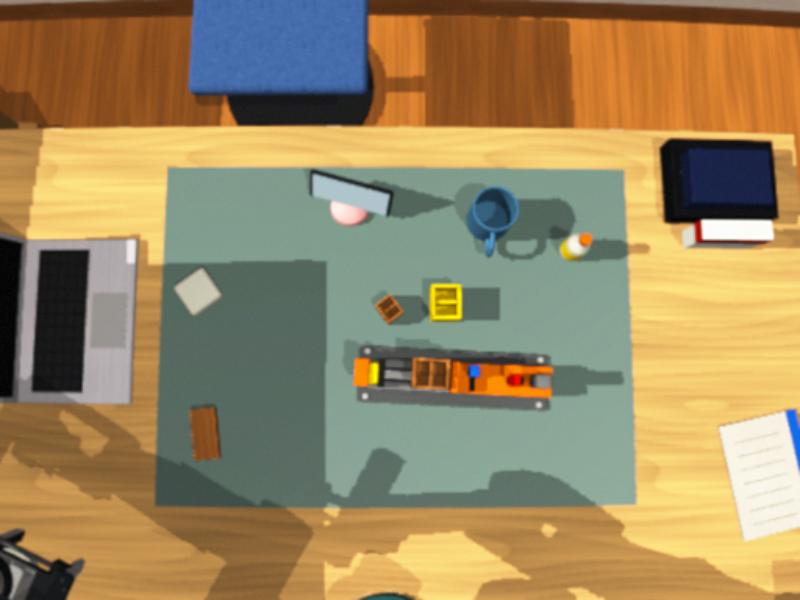

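View pics/scene1.png

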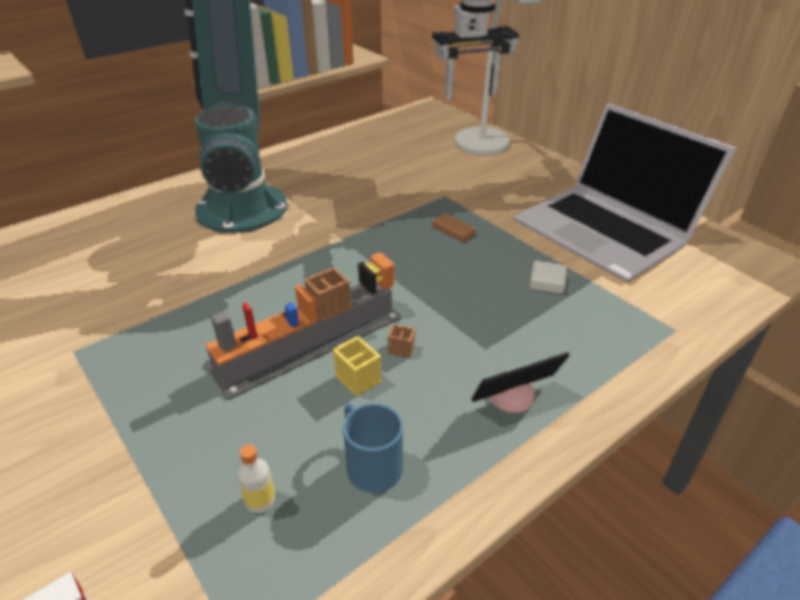

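The top view (800x600) shows the clamp with the handle at (541,381), red trigger at (515,380), blue lock at (474,371), box at (432,373) and far jaw at (362,372). Clamp +x therefore runs roughly along world +y. There are three box-like things: the brown one in the clamp at (432,373), a small brown one at (389,308) and a yellow one at (446,302). The brown one in the clamp is meant because it is the larger of the non-yellow ones.

```bash
cat > h.py <<'E'
import numpy as np,cv2
def ray(s,T,uv,z):
    K=np.array([[s['fx'],0,s['cx']],[0,s['fy'],s['cy']],[0,0,1]],float)
    p=cv2.undistortPoints(np.float32(uv).reshape(-1,1,2),K,np.array(s['dist_coeffs'],float))[:,0]
    d=np.c_[p,np.ones(len(p))]@T[:3,:3].T;o=T[:3,3]
    return o+d*((z-o[2])/d[:,2])[:,None]
def cloud(s,T):
    h,w=s['range_z'].shape;v,u=np.mgrid[:h,:w]
    K=np.array([[s['fx'],0,s['cx']],[0,s['fy'],s['cy']],[0,0,1]],float)
    p=cv2.undistortPoints(np.float32(np.c_[u.ravel(),v.ravel()]).reshape(-1,1,2),K,np.array(s['dist_coeffs'],float))[:,0]
    P=np.c_[p,np.ones(len(p))]*s['range_z'].reshape(-1,1)
    return (P@T[:3,:3].T+T[:3,3]).reshape(h,w,3)
E
python3 - <<'E'
import numpy as np,cv2
from h import *
for n in('top','scene'):
    s=dict(np.load(n+'.npz'));T=s['T'];C=cloud(s,T);hsv=cv2.cvtColor(s['color'],cv2.COLOR_RGB2HSV)
    H,S,V=[hsv[...,i].astype(int) for i in range(3)]
    reg=(C[...,0]>.25)&(C[...,0]<.6)&(C[...,1]>-.3)&(C[...,1]<.2)&(s['range_z']>0)
    for nm,m,z in(('blue',(H>100)&(H<125)&(S>130),.1),('red',((H<5)|(H>174))&(S>170),.125),('orange',(H>8)&(H<16)&(S>200),.062),('high',(C[...,2]>.11),.125)):
        m=m&reg&(C[...,2]>.04)&(C[...,0]<.45)
        v,u=np.nonzero(m);P=C[m]
        if len(u)==0: print(n,nm,0);continue
        print(n,nm,len(u),'px',u.min(),u.max(),v.min(),v.max(),'cloud mean',P.mean(0).round(3),'min',P.min(0).round(3),'max',P.max(0).round(3))
        t=m&(abs(C[...,2]-z)<.006)
        if t.sum()>3:print('   top pts',t.sum(),C[t].mean(0).round(4),C[t].min(0).round(3),C[t].max(0).round(3))
    m=reg&(C[...,2]>.03)
    print('desk z',np.median(C[...,2][reg&(C[...,2]<.03)]))
    # orange cover axis
    m=reg&(H>8)&(H<18)&(S>200)&(abs(C[...,2]-.062)<.006)
    P=C[m][:,:2];d=np.linalg.svd(P-P.mean(0),full_matrices=False)[2][0];print('cover axis',len(P),P.mean(0),np.degrees(np.arctan2(d[1],d[0])))
E
cat > crop.py <<'E'
import cv2,sys
n,x0,y0,x1,y1,o=sys.argv[1],*map(int,sys.argv[2:6]),sys.argv[6]
a=cv2.imread(n)[y0:y1,x0:x1];f=min(800/a.shape[1],600/a.shape[0]);cv2.imwrite(o,cv2.resize(a,None,fx=f,fy=f,interpolation=2))
E
python3 crop.py pics/top0.png 215 175 365 280 pics/crop1.png
```

```text
top blue 0
top red 0
top orange 32 px 311 352 252 253 cloud mean [ 0.448 -0.226  0.062] min [ 0.447 -0.282  0.057] max [ 0.45  -0.172  0.066]
   top pts 32 [ 0.4483 -0.2256  0.0615] [ 0.447 -0.282  0.057] [ 0.45  -0.172  0.066]
top high 0
desk z -0.0003232088564353308
cover axis 826 [ 0.4734076  -0.19619715] -92.38026122905846
scene blue 0
scene red 0
scene orange 0
scene high 0
desk z 0.0003421884299692479<stdin>:18: RuntimeWarning: Mean of empty slice.
  ret = um.true_divide(
Traceback (most recent call last):
IndexError: index 0 is out of bounds for axis 0 with size 0
```

View pics/crop1.png

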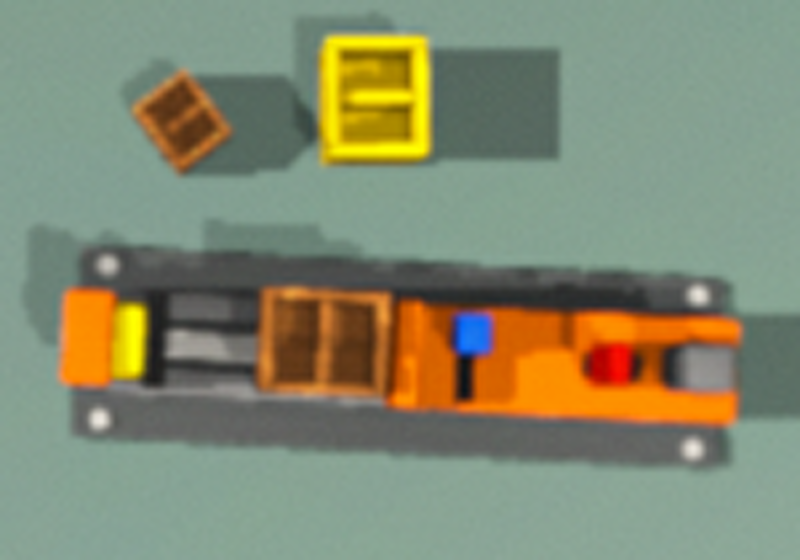

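The crop shows the clamp clearly: screws at (107,265), (698,295), (100,419) and (692,449), the knob at (473,333), trigger at (610,363) and handle at (705,365). The box in the clamp is brown and larger than the other brown one at (182,120), so it is confirmed. My x limit was too small, so I'm redoing the measurement.

Run:
```python
import numpy as np,cv2
from h import *
for n in('top','scene'):
    s=dict(np.load(n+'.npz'));T=s['T'];C=cloud(s,T);hsv=cv2.cvtColor(s['color'],cv2.COLOR_RGB2HSV)
    H,S,V=[hsv[...,i].astype(int) for i in range(3)]
    reg=(C[...,0]>.40)&(C[...,0]<.545)&(C[...,1]>-.32)&(C[...,1]<.12)&(s['range_z']>0)
    ms={'blue':((H>100)&(H<125)&(S>130),.1),'red':(((H<4)|(H>174))&(S>170),.125),'grey':((S<60)&(C[...,2]>.1),.125)}
    for nm,(m,z) in ms.items():
        m=m&reg
        t=m&(abs(C[...,2]-z)<.008)
        print(n,nm,m.sum(),t.sum())
        if t.sum():
            v,u=np.nonzero(t);R=ray(s,T,np.c_[u,v],z)
            print('  ',C[t].mean(0).round(4),C[t].min(0).round(3),C[t].max(0).round(3),'ray',R.mean(0).round(4),R.min(0).round(3),R.max(0).round(3))
    m=reg&(H>5)&(H<18)&(S>200)&(abs(C[...,2]-.062)<.006)
    if m.sum()>50:
        (c,wh,a)=cv2.minAreaRect(np.float32(C[m][:,:2]*1000));print('cover',m.sum(),c,wh,a)
    if n=='top':
        # screws: bright, low
        m=(reg&(V>170)&(S<50)&(C[...,2]<.03)).astype(np.uint8)
        k,L,st,ce=cv2.connectedComponentsWithStats(m)
        for i in range(1,k):
            if 4<=st[i,4]<60: print('screw',ce[i],st[i,4],ray(s,T,ce[i:i+1],.006)[0].round(4),C[L==i].mean(0).round(4))
```

```text
top blue 48 40
   [ 0.4889 -0.1469  0.0985] [ 0.481 -0.154  0.094] [ 0.497 -0.14   0.104] ray [ 0.4888 -0.1467  0.1   ] [ 0.481 -0.153  0.1  ] [ 0.497 -0.14   0.1  ]
top red 49 29
   [ 0.4741 -0.2138  0.1218] [ 0.468 -0.219  0.117] [ 0.481 -0.209  0.127] ray [ 0.4741 -0.2132  0.125 ] [ 0.468 -0.219  0.125] [ 0.481 -0.208  0.125]
top grey 137 77
   [ 0.4717 -0.2568  0.1236] [ 0.463 -0.271  0.118] [ 0.481 -0.245  0.131] ray [ 0.4717 -0.2565  0.125 ] [ 0.463 -0.27   0.125] [ 0.48  -0.244  0.125]
cover 828 (475.9296875, -167.31344604492188) (233.59202575683594, 51.60718536376953) 87.22563171386719
screw [234.8 224.4] 5 [0.5261 0.0327 0.006 ] [0.5259 0.0326 0.0091]
screw [345.5 230. ] 8 [ 0.5104 -0.2779  0.006 ] [ 0.5104 -0.2779  0.0061]
screw [233. 253.] 9 [0.4468 0.0373 0.006 ] [0.4468 0.0373 0.0095]
screw [344.33333333 258.88888889] 9 [ 0.4299 -0.2729  0.006 ] [ 0.43   -0.2724  0.0083]
scene blue 75 32
   [ 0.4931 -0.1504  0.0978] [ 0.482 -0.157  0.093] [ 0.501 -0.144  0.101] ray [ 0.4956 -0.1515  0.1   ] [ 0.484 -0.158  0.1  ] [ 0.508 -0.144  0.1  ]
scene red 68 14
   [ 0.4792 -0.2167  0.1224] [ 0.471 -0.219  0.118] [ 0.486 -0.214  0.125] ray [ 0.4823 -0.2179  0.125 ] [ 0.472 -0.222  0.125] [ 0.493 -0.215  0.125]
scene grey 180 87
   [ 0.476  -0.2586  0.1231] [ 0.461 -0.27   0.117] [ 0.486 -0.246  0.129] ray [ 0.4783 -0.2593  0.125 ] [ 0.463 -0.272  0.125] [ 0.493 -0.246  0.125]
```

```bash
cat > go.py <<'E'
import numpy as np,sys
from scipy.spatial.transform import Rotation as Ro
from bench import robot
o=robot.get_obs();R=Ro.from_euler('xyz',o['ee_rot']);p=np.array(o['tool_pos'])
a=np.radians(87.);O=np.array([.4727,-.2243,0]);Rc=Ro.from_euler('z',a).as_matrix()
print('t',round(o['time'],2),'clamp',((p-O)@Rc*1000).round(1),'w',round(o['width']*1000,1),'ff',round(o['finger_force'],1) if np.isscalar(o['finger_force']) else o['finger_force'],'wf',np.round(np.array(o['wrist_force'])@Rc,1),'q',np.round(o['joint_positions'],2))
Rt=Ro.from_euler('xyz',[np.pi,0,np.radians(177)])
for t in sys.argv[1:]:
    t=np.array(eval(t))/1000
    print(t*1000,'shift',(R.inv().apply(O+Rc@t-p)*1000).round(1),'rv',np.degrees((R.inv()*Rt).as_rotvec()).round(2))
E
python3 go.py "(78,-42,250)" "(78,-42,73)"
python3 - <<'E'
from h import *
s=dict(np.load('scene.npz'));C=cloud(s,s['T'])
for p in [(308,90),(312,60),(312,40),(305,2),(325,2)]: print(p,C[p[1],p[0]].round(3))
s=dict(np.load('top.npz'));C=cloud(s,s['T']);
m=(C[...,2]>.12)&(s['range_z']>0)&(C[...,0]>0.25)&(abs(C[...,1])<.35);print('tall',m.sum(),C[m].min(0),C[m].max(0))
E
```

```text
t 0.1 clamp [715.1 294.7 176.3] w 94.0 ff 0.0 wf [-0.1  0.8 -0.4] q [ 1.06  0.09  1.37  0.    1.68 -0.1 ]
[ 78. -42. 250.] shift [-535.4 -482.4  -72.8] rv [ -0.11  -0.03 -20.14]
[ 78. -42.  73.] shift [-535.5 -482.1  104.2] rv [ -0.11  -0.03 -20.14]
(308, 90) [0.116 0.661 0.018]
(312, 60) [0.226 0.552 0.203]
(312, 40) [0.07  0.706 0.202]
(305, 2) [0.241 0.478 0.409]
(325, 2) [-0.237  1.099  0.226]
tall 112 [ 0.46018483 -0.27064867  0.12002732] [ 0.48322201 -0.20880543  0.13088939]
```

Emit:
arm_command:
  targets: [0,0,0,0,0,-40,1,0,0,-8,-27,-24,-73,1,0,0,-16,-62,-56,-73,1,0,0,-20.1,-97,-88,-73,1,0,0,-20.1,-132,-119,-73,1,0,0,-20.1,-167,-151,-73,1,0,0,-20.1,-202,-182,-73,1,0,0,-20.1,-237,-214,-73,1,0,0,-20.1,-272,-245,-73,1,0,0,-20.1,-307,-277,-73,1,0,0,-20.1,-342,-308,-73,1,0,0,-20.1,-377,-340,-73,1,0,0,-20.1,-412,-371,-73,1,0,0,-20.1,-447,-403,-73,1,0,0,-20.1,-482,-434,-73,1,0,0,-20.1,-517,-466,-73,1,0,0,-20.1,-535,-482,-73,1,0,0,-20.1,-535,-482,-73,1,0,0,-20.1,-535,-482,-73,1,0,0,-20.1,-535,-482,-73,1]

```text
time: 2.1
tool_pos: [0.5183, -0.1466, 0.2504]
ee_rot: [3.141, -0.0, 3.09]
wrist_force: [-0.4, 0.3, 0.1]
width: 0.0008
finger_force: 0.0
```

```bash
python3 go.py "(78,-42,73)"
python3 - <<'E'
from h import *
from bench import robot
from scipy.spatial.transform import Rotation as Ro
o=robot.get_obs();T=np.eye(4);T[:3,:3]=Ro.from_euler('xyz',o['ee_rot']).as_matrix();T[:3,3]=o['tool_pos']
s=robot.snapshot('wrist');T=T@np.array(s['T_tool_cam']);cv2.imwrite('pics/w0.png',s['color'][:,:,::-1])
C=cloud(s,T);hsv=cv2.cvtColor(s['color'],cv2.COLOR_RGB2HSV);H,S,V=[hsv[...,i].astype(int) for i in range(3)]
a=np.radians(87.);O=np.array([.4727,-.2243,0]);Rc=Ro.from_euler('z',a).as_matrix();C=(C-O)@Rc*1000
for n,m in(('blue',(H>100)&(H<125)&(S>130)&(abs(C[...,2]-100)<6)),('red',((H<4)|(H>174))&(S>170)&(abs(C[...,2]-125)<6)),('grey',(S<60)&(abs(C[...,2]-125)<6)&(abs(C[...,1])<40)&(C[...,0]<0))):
    if m.sum(): 
        P=C[m];print(n,m.sum(),cv2.minAreaRect(np.float32(P[:,:2])),P.mean(0).round(1),np.percentile(P,[1,99],axis=0).round(1).tolist())
E
```

```text
t 2.1 clamp [ 80.  -41.5 250.4] w 0.8 ff 0.0 wf [0.3 0.4 0.1] q [-0.38  0.06  1.26  0.    1.83 -1.9 ]
[ 78. -42.  73.] shift [ -0.5  -2.1 177.4] rv [ 0.03 -0.01  0.03]
blue 169 ((76.57914733886719, -12.600582122802734), (12.660028457641602, 19.35826873779297), 0.04033774137496948) [ 76.7 -12.4  99. ] [[70.3, -22.2, 96.2], [82.9, -3.1, 100.5]]
red 143 ((10.205327987670898, -0.6580486297607422), (9.746724128723145, 18.726791381835938), 0.988780677318573) [ 10.7  -0.4 124. ] [[5.5, -9.9, 120.3], [15.1, 8.7, 126.2]]
grey 407 ((-33.657020568847656, -1.7790403366088867), (24.935556411743164, 23.607624053955078), 0.7876446843147278) [-33.   -0.6 124. ] [[-45.6, -12.1, 120.3], [-21.3, 9.9, 126.4]]
```

View pics/w0.png

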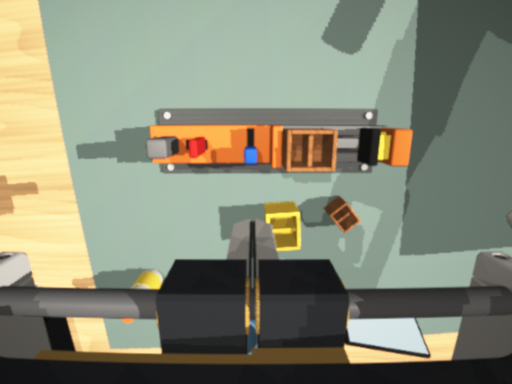

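The wrist view agrees with the top view to about 1.5 mm: knob at (250,155), trigger at (197,147), handle at (160,147). The space beside the knob is clear. I'll go down there now, then push.

Emit:
arm_command:
  targets: [0,0,0,0,-3,40,1,0,0,0,0,-3,80,1,0,0,0,0,-3,120,1,0,0,0,0,-3,150,1,0,0,0,0,-3,168,1,0,0,0,0,-3,168,1,0,0,0,5,-3,168,1,0,0,0,10,-3,168,1,0,0,0,15,-3,168,1,0,0,0,20,-3,168,1,0,0,0,25,-3,168,1,0,0,0,30,-3,168,1,0,0,0,33,-3,168,1,0,0,0,36,-3,168,1,0,0,0,36,-3,168,1,0,0,0,36,-3,168,1]

```text
time: 3.75
tool_pos: [0.4826, -0.1488, 0.0823]
ee_rot: [3.142, 0.0, 3.089]
wrist_force: [0.2, -0.4, -0.3]
width: 0.0004
finger_force: 0.0
```

```bash
python3 go.py
```

```text
t 3.75 clamp [75.9 -6.  82.3] w 0.4 ff 0.0 wf [-0.4 -0.2 -0.3] q [-0.41  0.03  1.62  0.    1.49 -1.93]
```

Emit:
arm_command:
  targets: [0,0,0,1,0,0,1,0,0,0,2,0,0,1,0,0,0,3,0,0,1,0,0,0,3,0,0,1]

```text
time: 4.15
tool_pos: [0.4795, -0.1486, 0.0823]
ee_rot: [3.142, -0.0, 3.089]
wrist_force: [0.3, -0.2, 0.1]
width: 0.0007
finger_force: 0.0
```

```bash
python3 go.py
cat > look.py <<'E'
import sys
from h import *
from bench import robot
from scipy.spatial.transform import Rotation as Ro
a=np.radians(87.);O=np.array([.4727,-.2243,0]);Rc=Ro.from_euler('z',a).as_matrix()
s=robot.snapshot('top');C=(cloud(s,np.array(s['T']))-O)@Rc*1000
cv2.imwrite('pics/%s.png'%sys.argv[1],cv2.resize(s['color'][150:300,205:370,::-1],None,fx=4.5,fy=4,interpolation=2))
hsv=cv2.cvtColor(s['color'],cv2.COLOR_RGB2HSV);H,S,V=[hsv[...,i].astype(int) for i in range(3)]
near=(abs(C[...,1])<45)&(C[...,0]>-60)&(C[...,0]<290)
m={'blue':(H>100)&(H<125)&(S>130)&(C[...,2]>85),'red':((H<4)|(H>174))&(S>170)&(C[...,2]>115),'box':(abs(C[...,2]-115)<7)&(C[...,0]>112)&(C[...,0]<200),'yellow':(H>22)&(H<34)&(S>170)&(C[...,0]>190),'jaworange':(H>5)&(H<20)&(S>190)&(C[...,0]>190)&(C[...,2]>90)}
for n,k in m.items():
    k=k&near
    if k.sum(): print(n,k.sum(),np.median(C[k],axis=0).round(1),np.percentile(C[k],[3,97],axis=0).round(1).tolist())
E
python3 look.py t2
```

```text
t 4.15 clamp [76.  -2.8 82.3] w 0.7 ff 0.0 wf [-0.2 -0.4  0.1] q [-0.41  0.02  1.63  0.    1.49 -1.93]
blue 42 [ 234.4   23.3 1294.3] [[234.4, 23.3, 1294.3], [234.4, 23.3, 1294.3]]
box 72 [177.1  -4.5 114.4] [[156.6, -27.8, 109.7], [181.6, 21.0, 118.5]]
yellow 87 [244.4   1.5  97.8] [[236.9, -16.6, 81.0], [252.0, 17.1, 104.7]]
jaworange 283 [255.7  17.8 108.9] [[234.4, -20.1, 102.0], [275.0, 23.3, 1294.3]]
```

Emit:
arm_command:
  targets: [0,0,0,1,0,0,1,0,0,0,2,0,0,1,0,0,0,2,0,0,1]

```text
time: 4.5
tool_pos: [0.4775, -0.1485, 0.0824]
ee_rot: [3.142, 0.0, 3.089]
wrist_force: [0.6, 0.6, 0.6]
width: 0.0008
finger_force: 0.0
```

```bash
python3 go.py
```

```text
t 4.5 clamp [76.  -0.8 82.4] w 0.8 ff 0.0 wf [ 0.7 -0.6  0.6] q [-0.41  0.01  1.64  0.    1.49 -1.93]
```

Emit:
arm_command:
  targets: [0,0,0,1,0,0,1,0,0,0,2,0,0,1,0,0,0,3,0,0,1,0,0,0,3,0,0,1]

```text
time: 4.9
tool_pos: [0.4745, -0.1483, 0.0824]
ee_rot: [3.142, 0.0, 3.088]
wrist_force: [-0.3, 0.0, -0.5]
width: -0.0
finger_force: 0.0
```

```bash
python3 go.py
python3 - <<'E'
from bench import robot
import cv2
a=robot.snapshot('wrist')['color'][:,:,::-1];b=robot.snapshot('scene')['color'][130:280,110:290,::-1]
cv2.imwrite('pics/w3.png',cv2.hconcat([cv2.resize(a,(400,300)),cv2.resize(b,(360,300),interpolation=2)]))
E
```

```text
t 4.9 clamp [76.   2.2 82.4] w -0.0 ff 0.0 wf [ 0.   0.3 -0.5] q [-0.42  0.01  1.64  0.    1.49 -1.93]
```

View pics/w3.png

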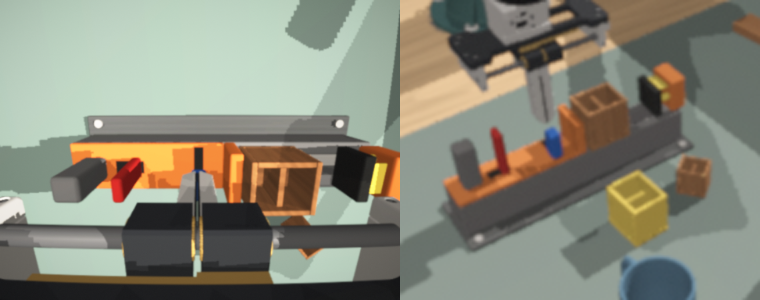

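The wrist half shows the fingers at (197,175) over the lock slot. The scene half shows the blue knob at (553,143), seemingly in front of the fingertip at (545,122), so it may not have moved. I'll measure both from depth.

Run:
```python
from h import *
from bench import robot
from scipy.spatial.transform import Rotation as Ro
O=np.array([.4727,-.2243,0]);Rc=Ro.from_euler('z',np.radians(87.)).as_matrix()
s=robot.snapshot('scene');C=(cloud(s,np.array(s['T']))-O)@Rc*1000
hsv=cv2.cvtColor(s['color'],cv2.COLOR_RGB2HSV);H,S,V=[hsv[...,i].astype(int) for i in range(3)]
near=(abs(C[...,1])<60)&(C[...,0]>45)&(C[...,0]<103)
b=near&(H>100)&(H<125)&(S>130);print('blue',b.sum(),C[b].mean(0),np.percentile(C[b],[3,97],axis=0).round(1).tolist())
g=near&(S<80)&(C[...,2]>72)&~b;print('finger',g.sum(),np.percentile(C[g],[2,50,98],axis=0).round(1).tolist())
s0=dict(np.load('scene.npz'));C=(cloud(s0,s0['T'])-O)@Rc*1000
hsv=cv2.cvtColor(s0['color'],cv2.COLOR_RGB2HSV);H,S,V=[hsv[...,i].astype(int) for i in range(3)]
near=(abs(C[...,1])<60)&(C[...,0]>45)&(C[...,0]<103)
b=near&(H>100)&(H<125)&(S>130);print('blue0',b.sum(),C[b].mean(0),np.percentile(C[b],[3,97],axis=0).round(1).tolist())
```

```text
blue 73 [ 74.18753656 -18.85481087  87.47746638] [[68.8, -24.0, 69.0], [81.4, -9.5, 100.9]]
finger 4049 [[45.9, -45.7, 134.8], [70.2, -27.5, 389.0], [101.2, 6.8, 498.8]]
blue0 75 [ 74.21567069 -18.57613882  87.82956726] [[69.2, -23.8, 69.9], [80.9, -8.6, 100.2]]
```

```bash
python3 - <<'E'
from h import *
from bench import robot
from scipy.spatial.transform import Rotation as Ro
O=np.array([.4727,-.2243,0]);Rc=Ro.from_euler('z',np.radians(87.)).as_matrix()
s=robot.snapshot('scene');W=cloud(s,np.array(s['T']));C=(W-O)@Rc*1000
for v in range(165,212,3): print(v,[(u,C[v,u].round(0).tolist(),s['color'][v,u].tolist()) for u in (179,182,185)])
E
python3 go.py
```

```text
165 [(179, [78.0, 1.0, 185.0], [121, 118, 114]), (182, [82.0, -8.0, 189.0], [133, 128, 124]), (185, [194.0, 239.0, 1.0], [216, 187, 150])]
168 [(179, [73.0, -9.0, 185.0], [113, 110, 106]), (182, [82.0, -6.0, 179.0], [132, 127, 124]), (185, [187.0, 224.0, 0.0], [135, 140, 132])]
171 [(179, [73.0, -5.0, 173.0], [122, 119, 115]), (182, [80.0, -7.0, 171.0], [127, 123, 119]), (185, [88.0, -6.0, 167.0], [138, 142, 135])]
174 [(179, [71.0, -7.0, 166.0], [127, 124, 120]), (182, [79.0, -6.0, 162.0], [121, 116, 113]), (185, [85.0, -10.0, 162.0], [141, 140, 136])]
177 [(179, [70.0, -7.0, 158.0], [133, 129, 125]), (182, [77.0, -9.0, 156.0], [109, 105, 102]), (185, [86.0, -6.0, 150.0], [137, 135, 130])]
180 [(179, [69.0, -6.0, 148.0], [133, 130, 126]), (182, [77.0, -6.0, 144.0], [97, 94, 92]), (185, [84.0, -7.0, 142.0], [134, 131, 127])]
183 [(179, [68.0, -5.0, 139.0], [133, 130, 126]), (182, [76.0, -5.0, 135.0], [96, 93, 90]), (185, [84.0, -6.0, 132.0], [133, 129, 125])]
186 [(179, [67.0, -5.0, 130.0], [134, 131, 127]), (182, [75.0, -5.0, 126.0], [101, 98, 95]), (185, [83.0, -5.0, 122.0], [132, 
[... 506 characters left out ...]
.0], [98, 108, 123]), (185, [71.0, -21.0, 100.0], [51, 92, 162])]
201 [(179, [70.0, 20.0, 62.0], [173, 113, 72]), (182, [78.0, 18.0, 59.0], [57, 54, 73]), (185, [71.0, -20.0, 89.0], [36, 65, 117])]
204 [(179, [65.0, 9.0, 61.0], [176, 104, 57]), (182, [71.0, 5.0, 61.0], [154, 92, 66]), (185, [70.0, -19.0, 78.0], [38, 64, 114])]
207 [(179, [59.0, -3.0, 62.0], [177, 105, 57]), (182, [65.0, -7.0, 63.0], [177, 105, 58]), (185, [69.0, -17.0, 68.0], [97, 75, 104])]
210 [(179, [54.0, -13.0, 62.0], [177, 105, 57]), (182, [60.0, -17.0, 61.0], [177, 104, 57]), (185, [67.0, -20.0, 61.0], [167, 98, 55])]
t 5.1 clamp [76.   2.  82.4] w 0.7 ff 0.0 wf [ 0.1 -0.7  0.5] q [-0.42  0.01  1.64  0.    1.49 -1.93]
```

The fingertips actually end near z 115, while the reported TCP is at 82. That's about 30 mm high, though the sideways position is right, so they passed over the knob. I'll back off beside the knob, lower by 30 mm where it's clear, and check the tip height by depth.

Emit:
arm_command:
  targets: [0,0,0,-15,1,0,1,0,0,0,-30,1,0,1,0,0,0,-44,1,0,1,0,0,0,-44,1,0,1,0,0,0,-44,1,12,1,0,0,0,-44,1,24,1,0,0,0,-44,1,30,1,0,0,0,-44,1,30,1]

```text
time: 5.9
tool_pos: [0.5168, -0.1491, 0.0502]
ee_rot: [3.14, -0.004, 3.088]
wrist_force: [-0.9, 0.4, 0.6]
width: 0.0005
finger_force: 0.0
```

```bash
python3 go.py
cat > tip.py <<'E'
from h import *
from bench import robot
from scipy.spatial.transform import Rotation as Ro
O=np.array([.4727,-.2243,0]);Rc=Ro.from_euler('z',np.radians(87.)).as_matrix()
o=robot.get_obs();c=(np.array(o['tool_pos'])-O)@Rc*1000
s=robot.snapshot('scene');C=(cloud(s,np.array(s['T']))-O)@Rc*1000
hsv=cv2.cvtColor(s['color'],cv2.COLOR_RGB2HSV);H,S,V=[hsv[...,i].astype(int) for i in range(3)]
g=(abs(C[...,0]-c[0])<13)&(abs(C[...,1]-c[1])<13)&(C[...,2]>66)&(S<70);P=C[g]
print('tip',g.sum(),'zmin',np.sort(P[:,2])[:8].round(1),'xy lo/hi',np.percentile(P[:,:2],[3,97],axis=0).round(1).tolist())
near=(abs(C[...,1])<40)&(C[...,0]>45)&(C[...,0]<103)
b=near&(H>100)&(H<125)&(S>130);print('blue',b.sum(),np.percentile(C[b],[3,50,97],axis=0).round(1).tolist())
E
python3 tip.py
```

```text
t 5.9 clamp [ 77.4 -40.1  50.2] w 0.5 ff 0.0 wf [0.3 0.9 0.6] q [-0.39  0.12  1.59  0.    1.44 -1.9 ]
tip 267 zmin [78.5 80.2 80.7 80.7 81.1 82.8 83.2 83.6] xy lo/hi [[64.6, -51.1], [87.8, -34.7]]
blue 3 [[68.9, -10.2, 79.9], [69.7, -9.7, 81.8], [69.8, -9.0, 85.5]]
```

Emit:
arm_command:
  targets: [0,0,0,5,0,0,1,0,0,0,10,0,0,1,0,0,0,15,0,0,1,0,0,0,20,0,0,1,0,0,0,25,0,0,1,0,0,0,29,0,0,1,0,0,0,32,0,0,1,0,0,0,35,0,0,1,0,0,0,36,0,0,1]

```text
time: 6.85
tool_pos: [0.4831, -0.1479, 0.0528]
ee_rot: [-3.141, 0.002, 3.089]
wrist_force: [3.2, -1.0, 2.3]
width: 0.0006
finger_force: 1.7
```

```bash
python3 go.py;python3 tip.py
```

```text
t 6.85 clamp [76.9 -6.4 52.8] w 0.6 ff 1.7 wf [-0.9 -3.2  2.3] q [-0.41  0.05  1.67  0.    1.43 -1.93]
tip 274 zmin [68.4 70.9 75.6 84.1 84.1 84.3 84.6 85.5] xy lo/hi [[64.1, -17.3], [87.4, 0.9]]Traceback (most recent call last):
  File "tip.py", line 11, in <module>
    b=near&(H>100)&(H<125)&(S>130);print('blue',b.sum(),np.percentile(C[b],[3,50,97],axis=0).round(1).tolist())
                                                        ~~~~~~~~~~~~~^^^^^^^^^^^^^^^^^^^^^^^
    return _quantile_unchecked(
        a, q, axis, out, overwrite_input, method, keepdims, weights)
    return _ureduce(a,
                    func=_quantile_ureduce_func,
    ...<5 lines>...
                    overwrite_input=overwrite_input,
                    method=method)
    r = func(a, **kwargs)
    result = _quantile(arr,
                       quantiles=q,
    ...<2 lines>...
                       out=out,
                       weights=wgt)
    slices_having_nans = np.isnan(arr[-1, ...])
                                  ~~~^^^^^^^^^
IndexError: index -1 is out of bounds for axis 0 with size 0
```

Contact now, with 3 N resisting. I'll carry on to the stop.

Emit:
arm_command:
  targets: [0,0,0,1,0,0,1,0,0,0,2,0,0,1,0,0,0,3,0,0,1,0,0,0,3,0,0,1]

```text
time: 7.3
tool_pos: [0.483, -0.1479, 0.053]
ee_rot: [-3.141, 0.007, 3.089]
wrist_force: [8.1, -1.7, -2.1]
width: 0.0006
finger_force: 4.6
```

```bash
python3 go.py
```

```text
t 7.3 clamp [76.8 -6.3 53. ] w 0.6 ff 4.6 wf [-1.3 -8.2 -2.1] q [-0.41  0.04  1.67  0.    1.42 -1.93]
```

It's at the end stop: no more motion and the force is rising. Next I back off, rise and move over handle and trigger with the gripper open.

Emit:
arm_command:
  targets: [0,0,0,-6,0,0,1,0,0,0,-14,0,0,1,0,0,0,-14,0,-40,1,0,0,0,-14,0,-80,1,0,0,0,-14,0,-100,-1,0,0,0,-6,-40,-100,-1,0,0,0,3,-80,-100,-1,0,0,0,3,-98,-100,-1,0,0,0,3,-98,-100,-1,0,0,0,3,-98,-100,-1,0,0,0,3,-98,-100,-1]

```text
time: 8.4
tool_pos: [0.4717, -0.2439, 0.152]
ee_rot: [3.14, -0.001, 3.09]
wrist_force: [-0.8, -1.0, 0.2]
width: 0.0533
finger_force: 0.0
```

```bash
python3 go.py "(-21.5,0,62)"; python3 tip.py; python3 look.py t3; python3 -c "
from bench import robot
import cv2
b=robot.snapshot('scene')['color'][100:280,90:310,::-1];cv2.imwrite('pics/s3.png',cv2.resize(b,(733,600),interpolation=2))"
```

```text
t 8.4 clamp [-19.6   0.  152. ] w 53.3 ff 0.0 wf [-1.   0.8  0.2] q [-0.58  0.05  1.46  0.    1.63 -2.1 ]
[-21.5   0.   62. ] shift [-0.1 -2.  90. ] rv [ 0.08 -0.05  0.04]
tip 83 zmin [66.6 68.3 69.9 70.2 72.6 74.2 76.9 77.1] xy lo/hi [[-32.1, -12.8], [-21.5, 4.4]]
blue 75 [[69.0, 1.6, 66.7], [74.8, 5.5, 90.6], [81.4, 17.4, 100.6]]
blue 85 [ 234.4   23.3 1294.3] [[72.8, 6.0, 92.9], [234.4, 23.3, 1294.3]]
box 164 [149.6  -1.8 113.8] [[121.7, -28.1, 108.8], [181.3, 21.0, 118.8]]
yellow 92 [244.3   1.6  99.2] [[236.5, -16.7, 83.8], [252.2, 17.2, 105.2]]
jaworange 259 [257.8  13.3 108.3] [[234.4, -20.1, 101.9], [275.4, 23.3, 1294.3]]
```

View pics/s3.png

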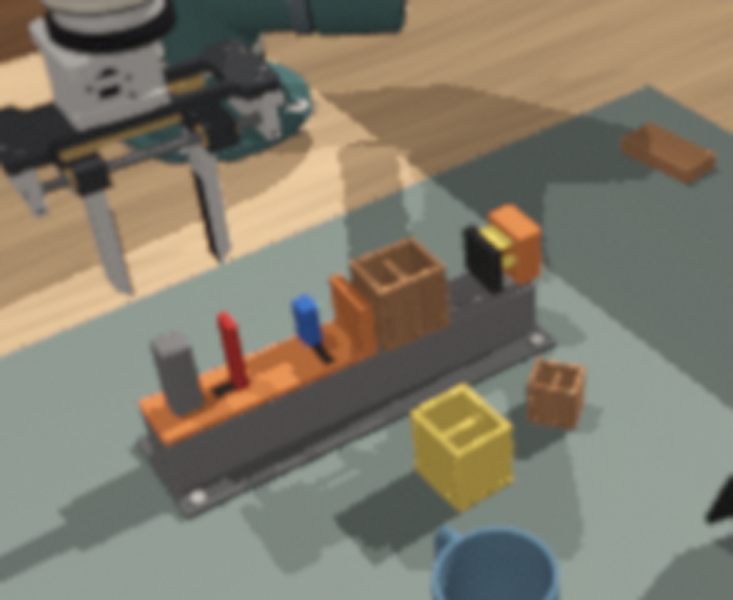

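The scene crop shows the blue knob moved to the robot's side at (306,320), and the open gripper above the handle at (175,370) and trigger at (232,350). Before going down I'll check the knob travel precisely against the first pictures.

Run:
```python
from h import *
from bench import robot
from scipy.spatial.transform import Rotation as Ro
O=np.array([.4727,-.2243,0]);Rc=Ro.from_euler('z',np.radians(87.)).as_matrix()
for n in('top','scene'):
  for s in(dict(np.load(n+'.npz')),robot.snapshot(n)):
    T=np.array(s['T']);C=(cloud(s,T)-O)@Rc*1000
    hsv=cv2.cvtColor(s['color'],cv2.COLOR_RGB2HSV);H,S,V=[hsv[...,i].astype(int) for i in range(3)]
    t=(H>100)&(H<125)&(S>130)&(abs(C[...,2]-100)<6)&(C[...,0]>60)&(C[...,0]<95)
    v,u=np.nonzero(t);R=(ray(s,T,np.c_[u,v],.1)-O)@Rc*1000
    print(n,t.sum(),R.mean(0).round(1),R.min(0).round(1),R.max(0).round(1))
```

```text
top 62 [  79.1 -107.3  100. ] [  62.2 -324.9  100. ] [ 90.3  -4.1 100. ]
top 50 [ 78.4 -73.5 100. ] [  61.8 -325.1  100. ] [ 90.1  21.6 100. ]
scene 30 [ 74.1 -18.3 100. ] [ 67.  -28.7 100. ] [ 81.   -7.6 100. ]
scene 28 [ 75.    7.8 100. ] [ 67.7  -2.6 100. ] [ 81.9  18.1 100. ]
```

```bash
python3 - <<'E'
from h import *
from bench import robot
from scipy.spatial.transform import Rotation as Ro
O=np.array([.4727,-.2243,0]);Rc=Ro.from_euler('z',np.radians(87.)).as_matrix()
o=robot.get_obs();Tw=np.eye(4);Tw[:3,:3]=Ro.from_euler('xyz',o['ee_rot']).as_matrix();Tw[:3,3]=o['tool_pos']
for n in('top','top','wrist'):
    s=robot.snapshot(n) if n=='wrist' or 'd' in globals() else dict(np.load(n+'.npz'));d=1
    T=np.array(s['T']) if n=='top' else Tw@np.array(s['T_tool_cam']);C=(cloud(s,T)-O)@Rc*1000
    hsv=cv2.cvtColor(s['color'],cv2.COLOR_RGB2HSV);H,S,V=[hsv[...,i].astype(int) for i in range(3)]
    k=(abs(C[...,1])<40)&(C[...,0]>60)&(C[...,0]<95)
    z0=100
    t=(H>100)&(H<125)&(S>130)&k&(C[...,2]>60)
    print(n,t.sum(),np.percentile(C[...,2][t],[5,50,95]) if t.any() else '')
    t&=C[...,2]>np.percentile(C[...,2][t],95)-8
    v,u=np.nonzero(t);R=C[t];print(R.mean(0).round(1),R.min(0).round(1),R.max(0).round(1))
    c=(abs(C[...,0]-60)<6)&(abs(C[...,1])<15);print('cover z',np.median(C[...,2][c]))
E
python3 go.py
```

```text
top 48 [ 80.47879392  97.70112037 100.95289981]
[ 78.2 -12.1  98.5] [ 71.2 -20.   94. ] [ 85.1  -4.1 103.9]
cover z 61.00094772467489
top 43 [ 90.50149252  98.06020167 102.26049351]
[78.3 13.3 98.7] [72.6  5.7 94.5] [ 83.8  21.6 104. ]
cover z 318.5848739063653
wrist 503 [ 73.31493953  97.92759133 100.09904187]
[74.9 13.9 98.4] [68.3  4.4 92.5] [ 82.9  22.9 101.2]
cover z 61.379796940981265
t 8.75 clamp [-20.5  -0.  152.5] w 80.7 ff 0.0 wf [-1.  -0.3 -0.5] q [-0.59  0.05  1.46  0.    1.63 -2.1 ]
```

Run:
```python
from h import *
from bench import robot
from scipy.spatial.transform import Rotation as Ro
O=np.array([.4727,-.2243,0]);Rc=Ro.from_euler('z',np.radians(87.)).as_matrix()
s=robot.snapshot('scene');o=robot.get_obs();print(o['width'],o['tool_pos'])
C=(cloud(s,np.array(s['T']))-O)@Rc*1000
for lo,hi in((-90,-50),(10,50)):
    g=(C[...,0]>lo)&(C[...,0]<hi)&(abs(C[...,1])<14)&(C[...,2]>130)&(C[...,2]<240);P=C[g]
    print(g.sum(),np.sort(P[:,2])[:6].round(1))
    for z in(175,200,225):
        Q=P[abs(P[:,2]-z)<8]; 
        if len(Q):print(z,Q.min(0).round(1),Q.max(0).round(1))
```

```text
0.0851117966754515 [ 0.47159405 -0.24491662  0.15244327]
150 [180.8 181.  181.4 184.8 185.5 185.8]
175 [-64.2 -10.  180.8] [-60.9  -6.3 181.4]
200 [-72.9 -11.7 192.1] [-61.2   9.5 208. ]
225 [-73.1 -12.  217.5] [-61.    8.3 232.9]
155 [180.2 180.3 181.5 183.1 183.8 183.8]
175 [ 20.   -6.5 180.2] [ 21.6   1.5 181.5]
200 [ 18.8 -11.1 192. ] [ 31.3   7.8 206.9]
225 [ 19.6 -12.1 217.4] [ 31.8   7.5 232.6]
```

Tips are at z 180 with 152 reported, so the offset is +28. The fingers are centred at x -21. I'll go down 88 mm so the tips are at z 92, then make the first full squeeze.

Emit:
arm_command:
  targets: [0,0,0,0,-1,30,-1,0,0,0,0,-1,60,-1,0,0,0,0,-1,80,-1,0,0,0,0,-1,88,-1,0,0,0,0,-1,88,-1,0,0,0,0,-1,88,-1]

```text
time: 9.4
tool_pos: [0.4721, -0.2467, 0.0656]
ee_rot: [-3.141, 0.002, 3.089]
wrist_force: [0.2, 0.1, 0.6]
width: 0.0938
finger_force: 0.0
```

```bash
python3 go.py; python3 tip.py;  cat > jaw.py <<'E'
from h import *
from bench import robot
from scipy.spatial.transform import Rotation as Ro
O=np.array([.4727,-.2243,0]);Rc=Ro.from_euler('z',np.radians(87.)).as_matrix()
def m(s):
    T=np.array(s['T']);C=(cloud(s,T)-O)@Rc*1000
    hsv=cv2.cvtColor(s['color'],cv2.COLOR_RGB2HSV);H,S,V=[hsv[...,i].astype(int) for i in range(3)]
    k=(abs(C[...,1])<30)&(C[...,0]>120)&(C[...,0]<300)
    r={}
    j=k&(H>5)&(H<20)&(S>190)&(V>150)&(C[...,2]>90)&(C[...,0]>150)
    for n,q,z in(('jaw',k&(H>2)&(H<20)&(S>185)&(abs(C[...,2]-107)<7)&(C[...,0]>185),.107),('red',((H<4)|(H>174))&(S>170)&(abs(C[...,2]-125)<7)&(abs(C[...,1])<20)&(abs(C[...,0])<40),.125),('box',k&(abs(C[...,2]-115)<5)&(C[...,0]<195)&(H>5)&(H<20),.115),('pin',k&(H>22)&(H<34)&(S>150)&(C[...,2]>80),.1)):
        if q.sum()<4: continue
        v,u=np.nonzero(q);R=(ray(s,T,np.c_[u,v],z)-O)@Rc*1000
        r[n]=(int(q.sum()),R[:,0].mean().round(1),np.percentile(R[:,0],[4,96]).round(1).tolist())
    return r
if __name__=='__main__':
    for n in('top','scene'):print(n,m(robot.snapshot(n)))
E
python3 jaw.py; python3 -c "
from jaw import *
for n in('top','scene'):print(n,m(dict(np.load(n+'.npz'))))"
```

```text
t 9.4 clamp [-22.4  -0.6  65.6] w 93.8 ff 0.0 wf [ 0.1 -0.2  0.6] q [-0.59  0.1   1.58  0.    1.46 -2.11]
tip 118 zmin [67.9 68.3 68.7 68.8 69.4 70.1 70.6 72. ] xy lo/hi [[-35.1, -13.5], [-22.0, 5.9]]
blue 74 [[69.3, 1.2, 67.7], [75.0, 5.1, 88.9], [81.0, 17.0, 100.7]]
top {'jaw': (158, np.float64(265.1), [254.7, 275.5]), 'box': (148, np.float64(150.9), [122.3, 181.2]), 'pin': (90, np.float64(244.2), [236.7, 251.9])}
scene {'red': (12, np.float64(6.8), [3.4, 9.8]), 'box': (145, np.float64(150.4), [119.6, 179.0]), 'pin': (5, np.float64(233.8), [229.9, 236.7])}
top {'jaw': (157, np.float64(265.0), [254.6, 275.4]), 'red': (28, np.float64(11.0), [5.8, 16.2]), 'box': (151, np.float64(150.7), [122.3, 180.9]), 'pin': (91, np.float64(241.8), [236.6, 251.8])}
scene {'red': (14, np.float64(6.9), [4.0, 9.7]), 'box': (144, np.float64(149.6), [119.6, 179.0]), 'pin': (5, np.float64(235.2), [230.4, 238.5])}
```

Emit:
arm_command:
  targets: [0,0,0,0,0,0,-0.6,0,0,0,0,0,0,-0.4,0,0,0,0,0,0,-0.2,0,0,0,0,0,0,0,0,0,0,0,0,0,0,0,0,0,0,0,0,0,0,0,0,0,0,0,0]

```text
time: 10.25
tool_pos: [0.4716, -0.246, 0.0645]
ee_rot: [3.141, 0.0, 3.089]
wrist_force: [-0.2, 1.5, 1.4]
width: 0.0472
finger_force: 6.6
```

```bash
python3 go.py; python3 jaw.py
```

```text
t 10.25 clamp [-21.8  -0.1  64.5] w 47.2 ff 6.6 wf [1.5 0.3 1.4] q [-0.59  0.1   1.59  0.    1.46 -2.11]
top {'jaw': (159, np.float64(254.3), [243.8, 265.2]), 'box': (149, np.float64(150.9), [122.4, 181.1]), 'pin': (89, np.float64(228.9), [188.6, 240.3])}
scene {'red': (18, np.float64(-5.2), [-8.9, -1.4]), 'box': (145, np.float64(148.5), [119.5, 179.0]), 'pin': (5, np.float64(226.3), [221.0, 232.1])}
```

Squeeze 1 brought the jaw in about 10.7 mm. Two more full cycles are safe, since contact comes near 48–52.

Emit:
arm_command:
  targets: [0,0,0,0,0,0,-0.8,0,0,0,0,0,0,-0.8,0,0,0,0,0,0,-0.8,0,0,0,0,0,0,-0.8,0,0,0,0,0,0,-0.8,0,0,0,0,0,0,-0.8,0,0,0,0,0,0,-0.8,0,0,0,0,0,0,0,0,0,0,0,0,0,0,0,0,0,0,0,0,0,0,0,0,0,0,0,0,0,0,0,0,0,0,0,0,0,0,0,0,0,0,0,0,0,0,0,0,0]

```text
time: 11.75
tool_pos: [0.4714, -0.2462, 0.0642]
ee_rot: [3.141, -0.0, 3.089]
wrist_force: [0.5, 1.5, 0.0]
width: 0.0471
finger_force: 6.5
```

```bash
python3 go.py; python3 jaw.py
```

```text
t 11.75 clamp [-21.9   0.2  64.2] w 47.1 ff 6.5 wf [ 1.6 -0.4  0. ] q [-0.59  0.1   1.59  0.    1.46 -2.11]
top {'jaw': (158, np.float64(244.0), [233.7, 254.5]), 'box': (149, np.float64(151.5), [122.4, 181.1]), 'pin': (89, np.float64(220.7), [215.8, 230.0])}
scene {'red': (19, np.float64(-5.4), [-9.3, -1.4]), 'box': (145, np.float64(149.8), [119.6, 179.0])}
```

Emit:
arm_command:
  targets: [0,0,0,0,0,0,-0.8,0,0,0,0,0,0,-0.8,0,0,0,0,0,0,-0.8,0,0,0,0,0,0,-0.8,0,0,0,0,0,0,-0.8,0,0,0,0,0,0,-0.8,0,0,0,0,0,0,-0.8,0,0,0,0,0,0,0,0,0,0,0,0,0,0,0,0,0,0,0,0,0,0,0,0,0,0,0,0,0,0,0,0,0,0,0,0,0,0,0,0,0,0,0,0,0,0,0,0,0]

```text
time: 13.25
tool_pos: [0.4715, -0.2462, 0.0643]
ee_rot: [3.141, 0.0, 3.089]
wrist_force: [0.8, 0.7, 0.3]
width: 0.0472
finger_force: 6.4
```

```bash
python3 go.py; python3 jaw.py
```

```text
t 13.25 clamp [-21.9   0.1  64.3] w 47.2 ff 6.4 wf [ 0.7 -0.7  0.3] q [-0.59  0.1   1.59  0.    1.46 -2.11]
top {'jaw': (162, np.float64(234.1), [223.6, 244.8]), 'box': (153, np.float64(151.4), [122.3, 181.0]), 'pin': (92, np.float64(210.3), [205.4, 220.8])}
scene {'red': (19, np.float64(-5.3), [-8.8, -1.4]), 'box': (149, np.float64(150.1), [119.6, 178.9])}
```

Emit:
arm_command:
  targets: [0,0,0,0,0,0,-0.8,0,0,0,0,0,0,-0.8,0,0,0,0,0,0,-0.8,0,0,0,0,0,0,-0.8,0,0,0,0,0,0,-0.8,0,0,0,0,0,0,-0.8,0,0,0,0,0,0,-0.8,0,0,0,0,0,0,0,0,0,0,0,0,0,0,0,0,0,0,0,0,0,0,0,0,0,0,0,0,0,0,0,0,0,0,0,0,0,0,0,0,0,0,0,0,0,0,0,0,0]

```text
time: 14.75
tool_pos: [0.4714, -0.2462, 0.0642]
ee_rot: [3.141, -0.0, 3.089]
wrist_force: [-0.6, 1.2, -0.4]
width: 0.047
finger_force: 6.5
```

```bash
python3 go.py; python3 jaw.py
```

```text
t 14.75 clamp [-21.9   0.1  64.2] w 47.0 ff 6.5 wf [ 1.1  0.7 -0.4] q [-0.59  0.1   1.59  0.    1.46 -2.11]
top {'jaw': (157, np.float64(224.0), [213.6, 234.5]), 'box': (147, np.float64(151.6), [122.3, 180.9]), 'pin': (92, np.float64(201.4), [195.3, 210.5])}
scene {'red': (19, np.float64(-5.3), [-8.8, -1.4]), 'box': (143, np.float64(149.1), [119.6, 179.0]), 'pin': (4, np.float64(201.2), [192.6, 208.2])}
```

Emit:
arm_command:
  targets: [0,0,0,0,0,0,-0.8,0,0,0,0,0,0,-0.8,0,0,0,0,0,0,-0.8,0,0,0,0,0,0,-0.8,0,0,0,0,0,0,-0.8,0,0,0,0,0,0,-0.8,0,0,0,0,0,0,-0.8,0,0,0,0,0,0,-0.4,0,0,0,0,0,0,-0.3,0,0,0,0,0,0,-0.2,0,0,0,0,0,0,-0.1,0,0,0,0,0,0,0,0,0,0,0,0,0,0,0,0,0,0,0,0,0,0,0,0,0,0,0,0]

```text
time: 16.35
tool_pos: [0.4714, -0.2462, 0.0643]
ee_rot: [3.141, 0.0, 3.089]
wrist_force: [0.7, 0.3, -0.6]
width: 0.0469
finger_force: 7.2
```

```bash
python3 go.py; python3 jaw.py
```

```text
t 16.35 clamp [-21.9   0.1  64.3] w 46.9 ff 7.2 wf [ 0.3 -0.7 -0.6] q [-0.59  0.1   1.59  0.    1.46 -2.11]
top {'jaw': (162, np.float64(214.5), [203.7, 225.0]), 'box': (136, np.float64(150.9), [120.7, 176.7]), 'pin': (80, np.float64(193.2), [187.4, 200.7])}
scene {'red': (20, np.float64(-5.5), [-9.3, -1.4]), 'box': (118, np.float64(151.4), [119.6, 174.8]), 'pin': (5, np.float64(197.4), [197.0, 197.7])}
```

Jaw is at 50.7 and the box has moved up to the fixed jaw, with the pad just touching. The sixth squeeze goes in slowly and stops a little short at first.

Emit:
arm_command:
  targets: [0,0,0,0,0,0,-0.8,0,0,0,0,0,0,-0.8,0,0,0,0,0,0,-0.8,0,0,0,0,0,0,-0.8,0,0,0,0,0,0,-0.8,0,0,0,0,0,0,-0.8,0,0,0,0,0,0,-0.8,0,0,0,0,0,0,-0.5,0,0,0,0,0,0,-0.4,0,0,0,0,0,0,-0.3,0,0,0,0,0,0,-0.25,0,0,0,0,0,0,-0.2,0,0,0,0,0,0,-0.15,0,0,0,0,0,0,-0.1,0,0,0,0,0,0,-0.07,0,0,0,0,0,0,-0.05,0,0,0,0,0,0,-0.05,0,0,0,0,0,0,-0.05,0,0,0,0,0,0,-0.05]

```text
time: 18.35
tool_pos: [0.4715, -0.2449, 0.0643]
ee_rot: [3.139, -0.0, 3.089]
wrist_force: [0.2, 5.3, 1.8]
width: 0.0496
finger_force: 9.8
```

```bash
python3 go.py; python3 jaw.py; python3 look.py t6
```

```text
t 18.35 clamp [-20.6   0.1  64.3] w 49.6 ff 9.8 wf [5.3 0.  1.8] q [-0.59  0.1   1.59  0.    1.46 -2.11]
top {'jaw': (160, np.float64(207.1), [196.1, 217.8]), 'box': (127, np.float64(151.5), [120.6, 176.1]), 'pin': (42, np.float64(188.4), [187.2, 193.6])}
scene {'red': (19, np.float64(-3.1), [-7.4, 1.3]), 'box': (119, np.float64(151.3), [121.7, 174.6])}
blue 81 [ 234.4   23.3 1294.3] [[73.4, 6.0, 91.9], [234.4, 23.3, 1294.3]]
box 177 [146.6  -2.2 113.2] [[117.0, -27.8, 108.5], [184.4, 21.0, 117.9]]
yellow 24 [192.   -1.1  97.3] [[190.1, -15.1, 85.3], [193.6, 15.2, 100.2]]
jaworange 287 [216.   15.7 108.9] [[196.2, -20.5, 101.0], [234.4, 23.3, 1294.3]]
```

View pics/t6.png

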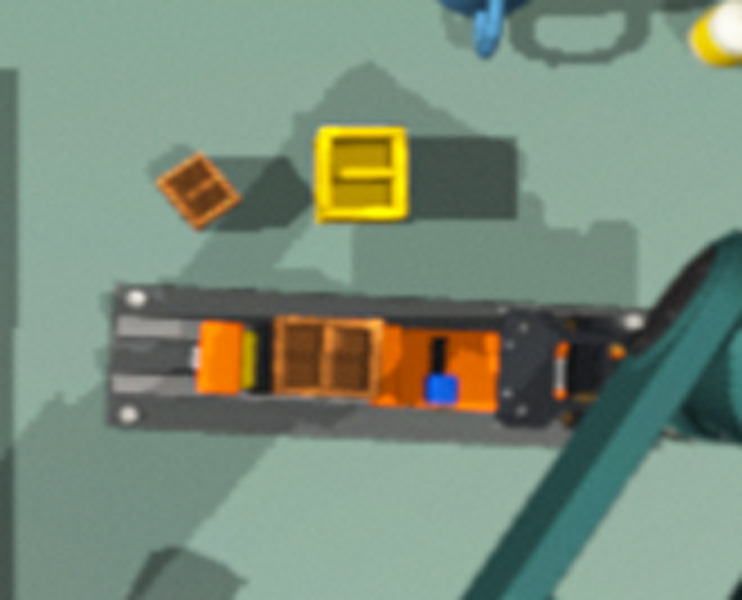

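The picture shows the box hard against the fixed jaw at (385,355), the pad on it at (263,360), about half the yellow pins at (249,360), and the blue lock at its free end (441,388). The pad is in about 6 mm; I'll squeeze a touch more and let it settle.

Emit:
arm_command:
  targets: [0,0,0,0,0,0,-0.04,0,0,0,0,0,0,-0.03,0,0,0,0,0,0,-0.03,0,0,0,0,0,0,-0.03,0,0,0,0,0,0,-0.03,0,0,0,0,0,0,-0.03,0,0,0,0,0,0,-0.03,0,0,0,0,0,0,-0.03]

```text
time: 19.3
tool_pos: [0.4715, -0.2454, 0.0643]
ee_rot: [3.14, -0.0, 3.089]
wrist_force: [0.7, 4.9, 1.1]
width: 0.0489
finger_force: 10.9
```

```bash
python3 go.py; python3 jaw.py; python3 jaw.py|head -1
```

```text
t 19.3 clamp [-21.1   0.1  64.3] w 48.9 ff 10.9 wf [ 4.9 -0.4  1.1] q [-0.59  0.1   1.59  0.    1.46 -2.11]
top {'jaw': (160, np.float64(206.5), [195.7, 217.2]), 'box': (130, np.float64(151.6), [120.5, 176.3]), 'pin': (38, np.float64(187.1), [169.4, 192.9])}
scene {'red': (18, np.float64(-3.6), [-7.8, 0.6]), 'box': (121, np.float64(150.8), [121.4, 174.5])}
top {'jaw': (160, np.float64(206.7), [195.9, 217.2]), 'box': (117, np.float64(153.0), [120.6, 176.1]), 'pin': (38, np.float64(187.0), [167.1, 192.9])}
```

Jaw is at about 58.4, so the pad is in about 6.5–7 mm, stable, with a finger force of 10.9 N. Handing in.

```bash
python3 -c "
from bench import robot
print(robot.close_job())"
```

```text
the job is handed in; nothing more can be done
None
```

The job is handed in, with no verdict returned: the lock is at its free stop, the box is held against the fixed jaw with the pad in about 6.5 mm of 14 (estimated from the pictures), and the trigger is still squeezed at about 11 N.

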